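# Clamp the tube rack on the shaker

## Robot

A 7-joint arm with a two-finger parallel gripper is mounted at the origin on the work surface. World frame = base frame: x ahead of the robot, y to its left, z up, the work surface at z = 0. Lengths are in m, angles in rad, forces in N, time in s.
With the tool pointing down it reaches from about 0.4 to 0.85 m from the base axis. Payload 4.5 kg.
Tool frame: the origin (TCP) lies where the fingers leave the gripper's body, on its centre line; the fingertips stand 64 mm ahead of it and the grasp point (between the pads) lies 45 mm ahead of it; z points along the fingers, y is the direction in which the jaws open and shut (so a half turn about z gives the same grasp; the last joint's range is limited). The gripper opens to 88 mm and grips with 3 to 60 N. Pads are 18 mm wide; open, the fingers measure 123 mm over their backs; the gripper's body (75 mm by 187 mm) begins 45 mm behind the grasp point.
Start: joints at [1.138, 0.689, -0.195, 1.565, 0.157, 0.902, -0.215], TCP at [0.281, -0.558, 0.303] pointing down, gripper open.
Joint ranges: [-3.01, 3.01], [-0.46, 2.08], [-1.47, 1.51], [0.13, 2.56], [-1, 4.14], [0.04, 2.09], [-2.66, 2.66]. Speed limits (rad/s): [2.57, 2.57, 3.14, 3.14, 3.14, 3.14, 3.14].

## Interface

Orientations are given as a unit quaternion [x, y, z, w].
In Python, from plant import monitor, snapshot, workorder, finder gives the robot as it stands.
- The arm moves only by the tool carry_out, never from a script. Its argument "motion" is one flat list of numbers, 6 for each row, row after row: the shift along the tool's x, y, z in cm, then the turn, a rotation vector about the tool's x, y, z in rad. In form: [x, y, z, rx, ry, rz, x, y, z, rx, ry, rz, ...]. A call has 1 to 8 rows; each row shifts and turns the commanded pose from where the row before left it, along the tool's axes as they then stand; what a row does not reach is not made up. A row lasts 1/8 s, in which the tool goes at most 62.5 mm and 10.7 degrees, less where a joint would pass 70% of its speed; a pose out of reach is approached as far as the arm can. A call with a gripper value outside its range is refused whole. "hand" is the finger opening in cm, from 0 to 8.81, set as the call begins (left out, the last holds). The fingers move at their own pace and stop on an object; "grip_force" is the grip in N (left out, the last holds). Time passes only in rows, so rows that do not move let the fingers close. It gives the time, the measured TCP pose, the force and the opening at its end, in the units of the state.
- monitor.get_state(): the state, without advancing time (a new reading comes with each control period).
- snapshot(name): name is "side" or "top"; returns a dict with "frame" (420x560x3 uint8, red, green, blue), "range_z" (420x560 float32, m along the optical axis (not along the pixel's ray), 0 where there is no reading), "fx", "fy", "cx", "cy" (pixels), "rvec" (rotation vector, rad) and "tvec" (3), from world to camera coordinates, as OpenCV has them. Camera axes: x right, y down, z forward; pixel columns grow to the right and rows downward; lengths in m; the calibration is good to about 2 mm. A picture is of the moment at which its call begins.
- workorder.finish_job(): hands the job in, once; it reports no verdict.
Trained networks look in a picture, given as the dict that the camera call returned (one of the last four; its "shot" number tells which), for a name from the list of things; names that differ only in an ending like _2 or _b are one class to them, and where a whole thing is asked for, a point or a joint stands for the part that bears it (a point fixed in the world has none). Each returns a list of dicts, best first, with "p" (0 to 1); they miss things now and then, are a little off and sometimes report something else, mostly with a low value. They report only what shows in the picture. A call takes as long as a camera call.
- finder.masks_of(picture, thing): "pixels" (420x560 bool, what is visible of it) and "extent" ([left, top, right, bottom] in pixels, round what is visible of it).
The state is a dict: "clock": time; "q": joint angles; "qd": joint speeds; "joint_torque": joint torques, N m; "tool_pos": TCP position; "eef_rot": TCP orientation; "contact_force": force on the tool from outside, world axes, zero at the start; "moment": the same for the moment, N m; "opening": opening from 0.0 (shut) to 1.0 (fully open).
Only numpy, scipy, OpenCV 4.12 (cv2) and the standard library are available. Lean on these libraries where they do the work, as an engineer would, in place of code of your own. Each camera call takes 0.05 s, during which the arm holds its last target. There are 200 camera calls.

## Task

Clamp the tube rack on the shaker platform ready for mixing: press down the thumb plate of the sliding jaw so that its brake shoe tips up off the rail, and keep it pressed while you slide the jaw up to push the rack gently against the fence at the other end. When the rack is snug between jaw and fence, let the thumb plate come up while still pushing, so that the brake takes hold with the rack firmly held but not squeezed hard. Never force the jaw along with its brake down, and leave the other things on the bench where they are.

Things in the scene. Friction and masses are not known exactly. Their poses are not given: they have to be found in the camera images.
- shaker: Bench shaker with an aluminium platform 215 (x) by 330 (y) mm, its top 92 mm over the origin (underside centre, on the bench). x: away from the user; y: along the platform from the clamp (right) to the fence (left): an upright strip across the +y end, 36 mm high. Its inner face stands anywhere from y = 104 to 134 mm, where it was last screwed fast, and is not measured: feel for it.
- clamp: Sliding aluminium clamp on the serrated rail along the platform's near edge; slides only along the shaker's y, axes parallel, 1 N friction when unbraked. Origin: on the rail's top, 104 mm over the bench, midway between two cheek plates: inner faces at y = -27 and +27 mm, x from +18 to -87, tops at z = 30 mm. Their slot is open above and in front: a shut gripper in it can push a cheek from inside.
- jaw_pad: Smooth plastic pressure pad on the clamp's jaw bar, which reaches across the platform; 95 mm (x) by 28 mm high, facing the rack in +y. Origin: centre of its face, 97 mm in x, 20 mm in y and 7 mm in z from the clamp's origin. It gives stiffly: 5 N per mm, at most 4 mm. A rack is properly held with about 8 N on this pad; some 15 N would bow it.
- thumb_plate (a point): Centre of the top of the steel thumb plate, the near end of the clamp's brake lever: a ribbed plate 40 mm (x) by 44 mm (y), lying level between the cheeks 118.5 mm over the bench, 65 mm in -x from the clamp's origin. The cheeks stand 15.5 mm above it. The lever's pivot is parallel to y, 50 mm in +x from this point.
- brake_shoe (a point): Underside of the brake shoe, the far end of the lever, 15 mm in +x from the pivot. It rests on the rail, held down by a strong spring, and then holds the clamp against more than 20 N of push; it tips up when the thumb plate is pressed.
- paddle (a joint): Brake lever angle, rad: 0 with the shoe down on the rail; grows as the thumb plate is pressed, to a hard stop at 0.20 (plate 10 mm down). It begins to move at 9 N on the middle of the plate and needs about 11 N at the stop. The brake is off from 0.03 up and springs back on when let go.
- rack: Red microtube rack standing loose on the platform between pad and fence, 88 (x) by 130 (y) by 46 mm high, capped tubes 10 mm proud. Origin: centre of its underside. 0.22 to 0.42 kg. It starts some millimetres clear of pad and fence and a little askew; pushing it over the platform takes 1 to 3 N.
- spare_rack: Bystander: a second rack of the same kind, on the bench near the robot, to the left. Origin: centre of its underside.
- microplate: Bystander: 96-well plate, 85.5 x 128 x 14 mm, on the bench left of the shaker. Origin: centre of its underside.
- reservoir: Bystander: white reagent trough, 90 x 136 x 44 mm, right of the shaker. Origin: centre of its underside.
- bottle: Bystander: small bottle, 44 mm wide, 85 mm high, right of the shaker's near corner. Origin: centre of its underside.
- timer: Bystander: flat white timer, 60 x 66 x 16 mm, on the bench before the shaker's panel. Origin: centre of its underside.
- tip_box: Bystander: grey pipette tip box, 85 x 122 x 92 mm, on the bench near the robot, to the right. Origin: centre of its underside.

How it is judged:
By the outcome, as a careful person would: the job done as asked, in the order asked, and still so for the second after the job is handed in, with the robot touching nothing.
It also fails if it takes over 59 s, if anything falls off the work surface, if the arm or the gripper's body presses on something with over 40 N, if the wrist force passes 120 N, or if a joint passes its speed limit or range.

## Working session

There is one attempt and no reset: what is moved stays moved. The work goes in short steps, Python scripts to look and compute and a tool call to move; the robot and the scene stay as the last step left them, time stands still between calls to the robot, and variables do not carry over. Pictures are saved under pics/ and viewed, about 8 in all and at most 12, crops included, and the job is handed in when it is done.

Besides the shell and the picture viewer there is one more tool, called after "Request:" in YAML: its name, and indented under it one key for each argument. carry_out: Moves the arm, as the interface text tells. Its arguments: {"type":"object","properties":{"motion":{"type":"array"},"hand":{"type":"number"},"grip_force":{"type":"number"}},"required":["motion"]}

```bash
mkdir -p pics; cat > h.py <<'E'
import numpy as np, cv2
from plant import monitor, snapshot, workorder, finder
from scipy.spatial.transform import Rotation as R
def world(s, mask):
    v,u=np.nonzero(mask & (s["range_z"]>0)); z=s["range_z"][v,u]
    c=np.c_[(u-s["cx"])/s["fx"]*z,(v-s["cy"])/s["fy"]*z,z]
    M=cv2.Rodrigues(np.array(s["rvec"],float))[0]
    return (c-np.array(s["tvec"]).ravel())@M
E
python3 - <<'E'
from h import *
st=monitor.get_state(); print({k:np.round(v,3) for k,v in st.items()})
S={n:snapshot(n) for n in("top","side")}
for n,s in S.items():
    cv2.imwrite(f"pics/{n}0.png",s["frame"][:,:,::-1])
    for t in("shaker","clamp","jaw_pad","thumb_plate","rack","tip_box","bottle","spare_rack","timer"):
        for m in finder.masks_of(s,t)[:2]:
            if m["p"]<.3: continue
            p=world(s,m["pixels"])
            if len(p)<5: continue
            print(n,t,round(m["p"],2),m["extent"],"med",np.median(p,0).round(3),"lo",np.percentile(p,3,0).round(3),"hi",np.percentile(p,97,0).round(3))
E
```

```text
{'clock': np.float64(0.0), 'q': array([ 1.138,  0.69 , -0.195,  1.566,  0.157,  0.903, -0.215]), 'qd': array([ 0.001,  0.002, -0.001,  0.002,  0.   ,  0.001, -0.001]), 'joint_torque': array([ 0.0000e+00, -5.2757e+01, -1.2670e+00, -1.5343e+01, -5.3000e-02,
        7.0000e-03,  0.0000e+00]), 'tool_pos': array([ 0.281, -0.558,  0.302]), 'eef_rot': array([ 0.973,  0.231, -0.   , -0.001]), 'contact_force': array([-0.297, -0.061, -0.636]), 'moment': array([-0.047, -0.003,  0.019]), 'opening': np.float64(1.003)}
top shaker 0.78 [159.9, 132.2, 294.1, 253.3] med [0.621 0.046 0.092] lo [ 0.484 -0.073  0.084] hi [0.762 0.245 0.128]
top clamp 0.65 [232.9, 165.1, 265.0, 250.6] med [0.543 0.015 0.12 ] lo [ 0.463 -0.012  0.   ] hi [0.674 0.057 0.134]
top clamp 0.37 [237.8, 216.7, 255.7, 249.0] med [0.484 0.025 0.118] lo [0.46  0.01  0.113] hi [0.539 0.048 0.122]
top thumb_plate 0.65 [239.6, 216.0, 254.8, 254.6] med [0.486 0.024 0.118] lo [0.46  0.009 0.112] hi [0.541 0.048 0.122]
top rack 0.71 [185.0, 151.7, 248.2, 195.5] med [0.662 0.112 0.137] lo [0.615 0.047 0.092] hi [0.71  0.176 0.149]
top tip
[... 847 characters left out ...]
4 [274.1, 216.8, 296.8, 234.7] med [0.487 0.025 0.122] lo [0.46  0.011 0.116] hi [0.539 0.048 0.126]
side rack 0.82 [208.7, 197.8, 255.9, 235.6] med [0.646 0.12  0.139] lo [0.611 0.059 0.097] hi [0.71  0.179 0.152]
side tip_box 0.82 [382.1, 166.1, 423.4, 204.7] med [ 0.382 -0.489  0.076] lo [ 0.348 -0.571  0.008] hi [ 0.444 -0.453  0.098]
side bottle 0.62 [313.0, 216.1, 323.1, 242.4] med [ 0.465 -0.096  0.048] lo [ 0.452 -0.123  0.005] hi [ 0.489 -0.084  0.089]
side spare_rack 0.83 [175.3, 324.9, 238.3, 376.8] med [0.362 0.46  0.046] lo [0.303 0.404 0.004] hi [0.433 0.505 0.058]
side timer 0.65 [221.5, 278.1, 248.3, 297.5] med [0.492 0.259 0.018] lo [0.465 0.223 0.004] hi [0.523 0.291 0.023]
```

```bash
python3 - <<'E'
from h import *
s=snapshot("top")
full=np.ones(s["range_z"].shape,bool); P=world(s,full)
def rect(q,n):
    r=cv2.minAreaRect((q[:,:2]*1000).astype(np.float32)); print(n,len(q),r, cv2.boxPoints(r).round(0).tolist())
roi=(P[:,0]>.42)&(P[:,0]<.82)&(P[:,1]>-.15)&(P[:,1]<.33)
rect(P[roi&(P[:,2]>.084)],"all>84")
for t in("rack","thumb_plate","clamp"):
    p=world(s,finder.masks_of(s,t)[0]["pixels"]); 
    if t=="rack": p=p[p[:,2]>.125]
    if t=="thumb_plate": p=p[(p[:,2]>.112)&(p[:,2]<.124)]
    if t=="clamp": p=p[p[:,2]>.127]
    rect(p,t)
a=cv2.resize(s["frame"][120:270,140:320,::-1],(800,600)[:2] and (720,600),interpolation=cv2.INTER_CUBIC)
s2=snapshot("side");b=cv2.resize(s2["frame"][170:290,170:330,::-1],(800,600),interpolation=cv2.INTER_CUBIC)
cv2.imwrite("pics/a.png",a);cv2.imwrite("pics/b.png",b)
E
```

```text
all>84 10173 ((608.8543701171875, 60.16514587402344), (399.66796875, 286.7841796875), 78.92045593261719) [[430.0, -108.0], [711.0, -164.0], [788.0, 229.0], [507.0, 284.0]]Traceback (most recent call last):
  File "<stdin>", line 9, in <module>
IndexError: list index out of range
```

```bash
python3 - <<'E'
from h import *
s=snapshot("top"); s2=snapshot("side")
a=cv2.resize(s["frame"][120:270,140:320,::-1],(720,600),interpolation=cv2.INTER_CUBIC)
b=cv2.resize(s2["frame"][170:290,170:330,::-1],(800,600),interpolation=cv2.INTER_CUBIC)
cv2.imwrite("pics/a.png",a);cv2.imwrite("pics/b.png",b)
P=world(s,np.ones(s["range_z"].shape,bool))
def rect(q,n):
    r=cv2.minAreaRect((q[:,:2]*1000).astype(np.float32)); print(n,len(q),[np.round(x,1) for x in r], cv2.boxPoints(r).round(0).tolist())
roi=(P[:,0]>.46)&(P[:,0]<.82)&(P[:,1]>-.12)&(P[:,1]<.33)
q=P[roi&(abs(P[:,2]-.092)<.004)]; rect(q,"platform")
for t in("rack","thumb_plate","clamp"):
  for k in (s,s2):
    m=finder.masks_of(k,t)
    if not m: print(t,"missed");continue
    p=world(k,m[0]["pixels"])
    if t=="rack": p=p[p[:,2]>.125]
    if t=="thumb_plate": p=p[(p[:,2]>.112)&(p[:,2]<.126)]
    if t=="clamp": p=p[p[:,2]>.128]
    if len(p)>4: rect(p,t)
E
```

```text
platform 5618 [array([626.8,  61.2]), array([390. , 251.6]), np.float64(79.0)] [[466.0, -106.0], [713.0, -154.0], [788.0, 229.0], [541.0, 277.0]]
rack 1543 [array([663.1, 112.5]), array([131.2,  88. ]), np.float64(76.2)] [[605.0, 59.0], [690.0, 38.0], [721.0, 166.0], [636.0, 187.0]]
rack 803 [array([664.1, 118.5]), array([144.6,  94.8]), np.float64(75.0)] [[600.0, 61.0], [691.0, 36.0], [729.0, 176.0], [637.0, 201.0]]
thumb_plate 347 [array([502.8,  24.1]), array([43.8, 89.7]), np.float64(79.6)] [[455.0, 11.0], [543.0, -6.0], [551.0, 38.0], [463.0, 54.0]]
thumb_plate missed
clamp 231 [array([573.2,  10.2]), array([ 61.9, 234. ]), np.float64(79.0)] [[452.0, 2.0], [682.0, -42.0], [694.0, 18.0], [464.0, 63.0]]
clamp 277 [array([568.8,   9.8]), array([ 67.5, 230.8]), np.float64(78.1)] [[449.0, 1.0], [675.0, -47.0], [689.0, 19.0], [463.0, 67.0]]
```

View pics/a.png

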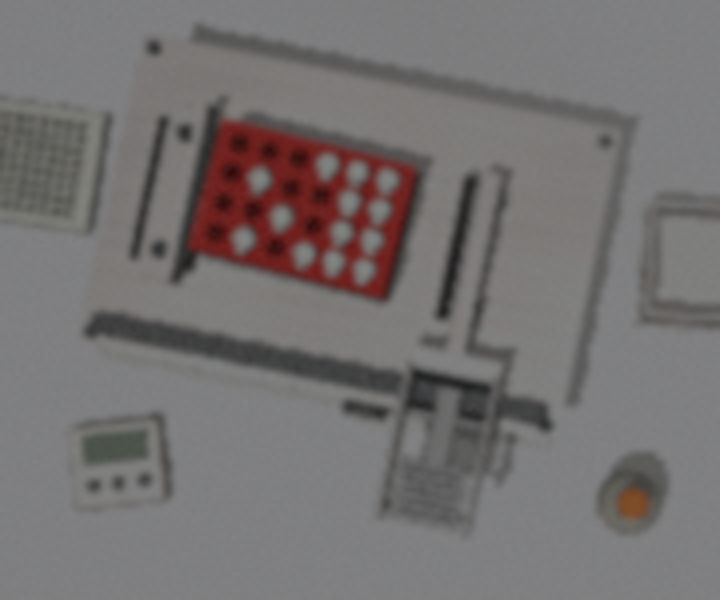

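View pics/b.png

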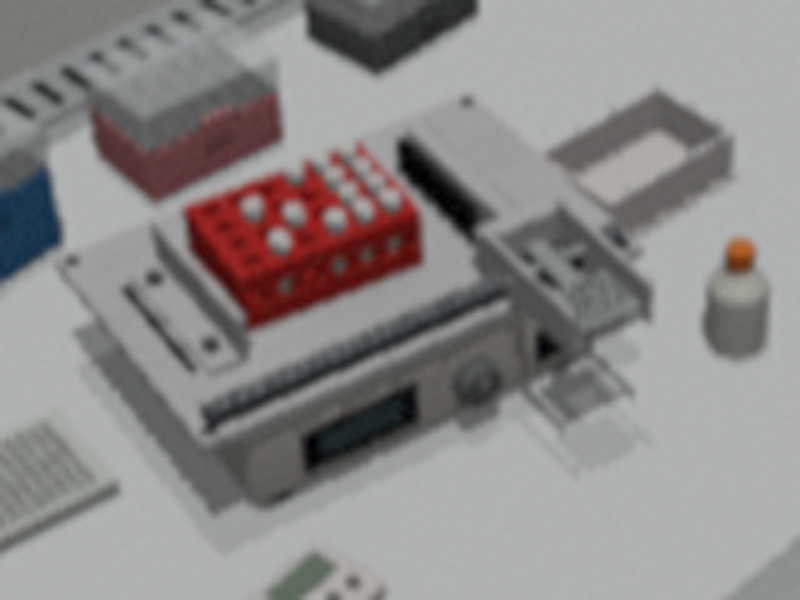

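The crops show the rack (top crop about 305,205) near the fence (about 195,200). The pad is at about 458,250 and the ribbed thumb plate at about 435,490. The shaker is yawed about -11°, the plate is near (0.480, 0.028), and the pad stands about 33 mm from the rack.

Request:
carry_out:
  motion: [3.4,-3.35,0,0,0,0,3.4,-3.35,0,0,0,0,3.4,-3.35,0,0,0,0,3.4,-3.35,0,0,0,0,3.4,-3.35,0,0,0,0,3.4,-3.35,0,0,0,0,3.4,-3.35,0,0,0,0,3.4,-3.35,0,0,0,0]
  hand: 0
  grip_force: 20

```text
clock: 2.5
tool_pos: [0.4042, -0.195, 0.303]
eef_rot: [0.973, 0.231, 0.0, 0.0]
contact_force: [0.9, 0.9, -0.3]
opening: 0.118
```

Request:
carry_out:
  motion: [3.4,-3.3,0,0,0,0,3.4,-3.3,0,0,0,0,3.4,-3.3,0,0,0,0,3.4,-3.3,0,0,0,0,0,0,1,0,0,0.165,0,0,1,0,0,0.165,0,0,1,0,0,0.165,0,0,1,0,0,0.165]

```text
clock: 3.5
tool_pos: [0.4659, -0.0172, 0.2626]
eef_rot: [0.995, -0.099, 0.0, -0.0]
contact_force: [0.6, -0.4, 0.5]
opening: 0.005
```

Request:
carry_out:
  motion: [0,0,0,0,0,0,0,0,0,0,0,0]

```text
clock: 3.75
tool_pos: [0.4659, -0.0172, 0.263]
eef_rot: [0.995, -0.095, 0.0, -0.0]
contact_force: [0.8, 0.8, 0.0]
opening: 0.004
```

Request:
carry_out:
  motion: [0.25,-2.3,0,0,0,0,0.25,-2.4,0,0,0,0,0,0,2,0,0,0,0,0,2,0,0,0,0,0,1.5,0,0,0,0,0,0,0,0,0,0,0,0,0,0,0]

```text
clock: 4.62
tool_pos: [0.48, 0.0278, 0.2084]
eef_rot: [0.995, -0.096, 0.001, -0.0]
contact_force: [0.9, 0.2, 0.2]
opening: 0.006
```

```bash
python3 - <<'E'
from h import *
s=snapshot("top"); s2=snapshot("side")
a=cv2.resize(s["frame"][190:270,210:310,::-1],(500,400),interpolation=cv2.INTER_CUBIC)
b=cv2.resize(s2["frame"][170:270,230:330,::-1],(400,400),interpolation=cv2.INTER_CUBIC)
cv2.imwrite("pics/c.png",cv2.hconcat([a,b])[:, :800] if 0 else cv2.resize(cv2.hconcat([a,b]),(800,356)))
E
```

```text
(no output)
```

View pics/c.png

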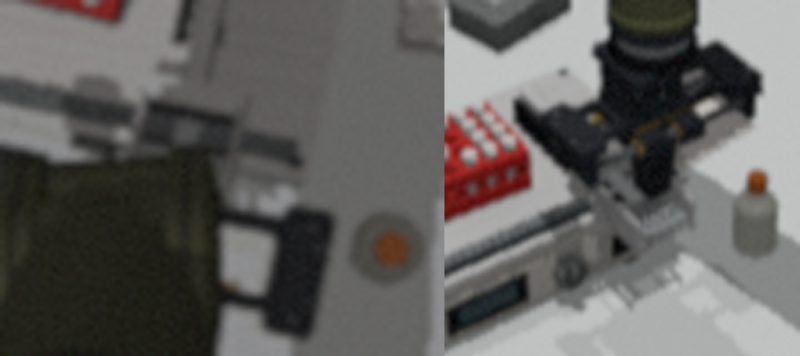

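The side view shows the shut fingers (about 655,180) just above the slot over the ribbed plate. I'll lower them in steps.

Request:
carry_out:
  motion: [0,0,0.8,0,0,0,0,0,0.7,0,0,0,0,0,0.6,0,0,0,0,0,0,0,0,0]

```text
clock: 5.22
tool_pos: [0.4792, 0.0279, 0.1861]
eef_rot: [0.995, -0.096, -0.001, 0.0]
contact_force: [-0.5, -0.1, 0.3]
opening: 0.002
```

Request:
carry_out:
  motion: [0,0,0.3,0,0,0,0,0,0.3,0,0,0,0,0,0.2,0,0,0,0,0,0,0,0,0]

```text
clock: 5.72
tool_pos: [0.4795, 0.0279, 0.1794]
eef_rot: [0.995, -0.096, 0.0, -0.0]
contact_force: [-2.1, -0.2, 11.5]
opening: 0.006
```

Request:
carry_out:
  motion: [0,0,0.2,0,0,0,0,0,0.2,0,0,0,0,0,0.1,0,0,0,0,0,0,0,0,0]

```text
clock: 6.22
tool_pos: [0.4796, 0.0279, 0.1747]
eef_rot: [0.995, -0.096, 0.0, -0.0]
contact_force: [-2.2, -0.4, 12.1]
opening: 0.008
```

Request:
carry_out:
  motion: [0,-0.2,0,0,0,0,0,-0.2,0,0,0,0,0,-0.2,0,0,0,0,0,-0.2,0,0,0,0,0,-0.2,0,0,0,0,0,-0.2,0,0,0,0]

```text
clock: 6.98
tool_pos: [0.4818, 0.0393, 0.1747]
eef_rot: [0.995, -0.097, 0.0, 0.0]
contact_force: [-2.5, -0.5, 12.8]
opening: 0.009
```

Request:
carry_out:
  motion: [0,-0.3,0,0,0,0,0,-0.3,0,0,0,0,0,-0.3,0,0,0,0,0,-0.2,0,0,0,0,0,0,0,0,0,0]

```text
clock: 7.6
tool_pos: [0.484, 0.0505, 0.1747]
eef_rot: [0.995, -0.096, 0.0, -0.0]
contact_force: [-1.9, 0.3, 12.5]
opening: 0.002
```

```bash
cat >> h.py <<'E'
XS=np.array([.982,-.191]);YS=np.array([.191,.982]);O=np.array([.5425,.016])
def look():
    s=snapshot("top"); P=world(s,np.ones(s["range_z"].shape,bool))
    L=np.c_[(P[:,:2]-O)@XS,(P[:,:2]-O)@YS,P[:,2]]*1000
    b=L[(L[:,0]>60)&(L[:,0]<140)&(abs(L[:,1]-30)<75)]
    j=b[(b[:,2]>116)&(b[:,2]<131)&(b[:,1]<90)]; r=b[(L[(L[:,0]>60)&(L[:,0]<140)&(abs(L[:,1]-30)<75)][:,2]>133)]
    print("jaw bar y",np.percentile(j[:,1],[2,50,98]).round(1),len(j))
    rr=L[(L[:,0]>50)&(L[:,0]<160)&(L[:,1]>20)&(L[:,1]<210)&(L[:,2]>133)&(L[:,2]<150)]
    if len(rr)>50: print("rack",[np.round(x,1) for x in cv2.minAreaRect(rr[:,:2].astype(np.float32))])
    return s
E
python3 - <<'E'
from h import *
s=look(); cv2.imwrite("pics/d.png",cv2.resize(s["frame"][120:270,140:320,::-1],(720,600),interpolation=cv2.INTER_CUBIC))
print(monitor.get_state()["contact_force"])
E
```

```text
jaw bar y [18.3 29.2 53.9] 267
rack [array([ 99.3, 103.6]), array([159.5,  88.3]), np.float64(87.4)]
[-2.12554376  0.68360348 12.33002078]
```

View pics/d.png

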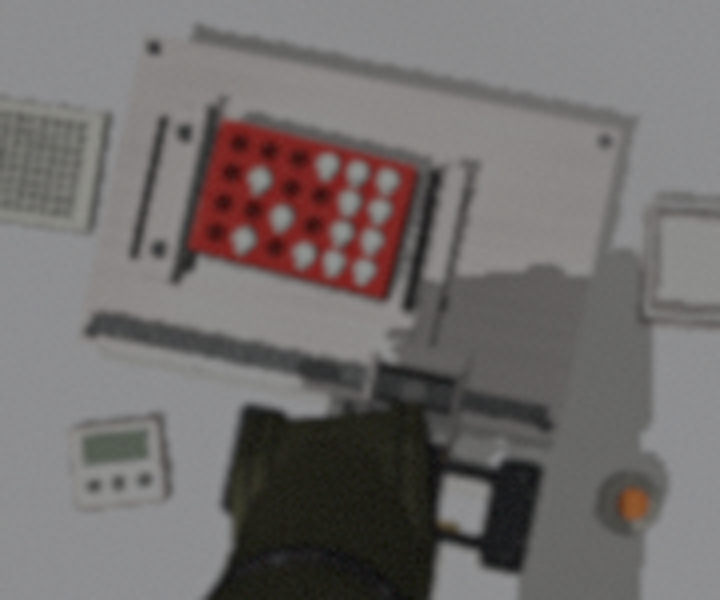

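The pad has moved about 24 mm with the tool (now about 422,240) and a small gap to the rack remains. I'll continue gently.

Request:
carry_out:
  motion: [0,-0.2,0,0,0,0,0,-0.2,0,0,0,0,0,-0.2,0,0,0,0,0,-0.2,0,0,0,0,0,0,0,0,0,0]

```text
clock: 8.28
tool_pos: [0.4855, 0.0583, 0.1748]
eef_rot: [0.995, -0.096, 0.0, -0.0]
contact_force: [-2.6, 0.3, 12.2]
opening: 0.004
```

Request:
carry_out:
  motion: [0,-0.15,0,0,0,0,0,-0.15,0,0,0,0,0,-0.1,0,0,0,0,0,0,0,0,0,0]

```text
clock: 8.78
tool_pos: [0.4861, 0.0613, 0.1747]
eef_rot: [0.995, -0.097, 0.0, 0.0]
contact_force: [-1.6, -1.4, 12.3]
opening: 0.007
```

Request:
carry_out:
  motion: [0,-0.15,0,0,0,0,0,-0.15,0,0,0,0,0,-0.1,0,0,0,0,0,0,0,0,0,0]

```text
clock: 9.28
tool_pos: [0.4869, 0.0653, 0.1747]
eef_rot: [0.995, -0.097, 0.0, 0.0]
contact_force: [-2.8, -1.6, 11.8]
opening: 0.002
```

Request:
carry_out:
  motion: [0,-0.15,0,0,0,0,0,-0.15,0,0,0,0,0,-0.1,0,0,0,0,0,0,0,0,0,0]

```text
clock: 9.78
tool_pos: [0.4876, 0.0691, 0.1747]
eef_rot: [0.995, -0.097, 0.0, 0.0]
contact_force: [-2.0, -2.2, 12.3]
opening: 0.006
```

Request:
carry_out:
  motion: [0,-0.1,0,0,0,0,0,-0.1,0,0,0,0,0,0,0,0,0,0]

```text
clock: 10.15
tool_pos: [0.488, 0.071, 0.1747]
eef_rot: [0.995, -0.097, 0.0, 0.0]
contact_force: [-3.3, -2.4, 13.2]
opening: 0.006
```

```bash
python3 - <<'E'
from h import *
s=look(); cv2.imwrite("pics/e.png",cv2.resize(s["frame"][120:270,140:320,::-1],(720,600),interpolation=cv2.INTER_CUBIC))
E
```

```text
jaw bar y [38.7 49.6 63.6] 256
rack [array([ 96.4, 120.9]), array([154.8,  90.9]), np.float64(88.2)]
```

View pics/e.png

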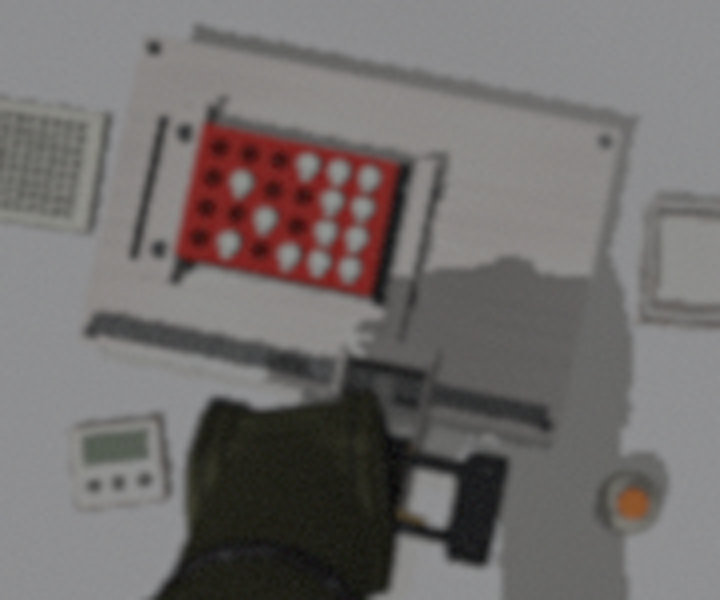

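The rack is now square to the pad and sliding, close to the fence. I'll go on in small steps while watching the force.

Request:
carry_out:
  motion: [0,-0.1,0,0,0,0,0,-0.1,0,0,0,0,0,0,0,0,0,0]

```text
clock: 10.58
tool_pos: [0.4883, 0.0724, 0.1747]
eef_rot: [0.995, -0.097, 0.0, 0.001]
contact_force: [-3.2, -3.9, 12.1]
opening: 0.007
```

Request:
carry_out:
  motion: [0,-0.1,0,0,0,0,0,-0.1,0,0,0,0,0,0,0,0,0,0]

```text
clock: 10.95
tool_pos: [0.4884, 0.0731, 0.1747]
eef_rot: [0.995, -0.098, -0.0, 0.002]
contact_force: [-2.1, -5.1, 12.1]
opening: 0.007
```

Request:
carry_out:
  motion: [0,-0.1,0,0,0,0,0,-0.1,0,0,0,0,0,0,0,0,0,0]

```text
clock: 11.32
tool_pos: [0.4886, 0.0741, 0.1746]
eef_rot: [0.995, -0.099, -0.0, 0.002]
contact_force: [-3.5, -8.1, 12.3]
opening: -0.0
```

```bash
python3 - <<'E'
from h import *
for n in("top","side"):
    s=snapshot(n); P=world(s,np.ones(s["range_z"].shape,bool))
    L=np.c_[(P[:,:2]-O)@XS,(P[:,:2]-O)@YS,P[:,2]]*1000
    c=L[(L[:,0]>-25)&(L[:,0]<16)&(L[:,2]>127)&(L[:,2]<138)&(abs(L[:,1]-47)<60)]
    print(n,len(c),np.histogram(c[:,1],np.arange(5,95,4)))
st=monitor.get_state(); t=(st["tool_pos"][:2]-O)*1000; print("tool",t@XS,t@YS,"F",st["contact_force"]@np.r_[XS,0],st["contact_force"]@np.r_[YS,0],st["moment"],R.from_quat(st["eef_rot"]).as_matrix().round(4))
look()
E
```

```text
top 58 (array([ 0,  0, 12, 14,  0,  1,  0,  2,  0,  1,  1,  0,  1,  1,  0,  2,  3,
       19,  1,  0,  0,  0]), array([ 5,  9, 13, 17, 21, 25, 29, 33, 37, 41, 45, 49, 53, 57, 61, 65, 69,
       73, 77, 81, 85, 89, 93]))
side 2 (array([0, 0, 0, 0, 0, 0, 0, 0, 0, 0, 0, 0, 1, 0, 0, 0, 0, 0, 1, 0, 0, 0]), array([ 5,  9, 13, 17, 21, 25, 29, 33, 37, 41, 45, 49, 53, 57, 61, 65, 69,
       73, 77, 81, 85, 89, 93]))
tool -64.03878564719741 46.72817344036492 F -0.9142004000646524 -8.501072251541533 [-1.77436701  0.48835305 -0.08056107] [[ 9.805e-01 -1.963e-01 -1.200e-03]
 [-1.963e-01 -9.805e-01 -4.500e-03]
 [-3.000e-04  4.700e-03 -1.000e+00]]
jaw bar y [40.9 51.5 64.3] 252
rack [array([ 97.2, 118.4]), array([ 88.8, 153.1]), np.float64(0.2)]
```

The cheeks sit at local y of about 17 and 75 mm and the tool at 47. So the tip is mid-slot, and friction on the plate alone carries the 8.5 N. Before releasing, I'll raise partway with the brake still off and check whether that push holds.

Request:
carry_out:
  motion: [0,0,-0.1,0,0,0,0,0,-0.1,0,0,0,0,0,-0.1,0,0,0,0,0,-0.1,0,0,0,0,0,0,0,0,0]

```text
clock: 12.1
tool_pos: [0.4885, 0.074, 0.1786]
eef_rot: [0.995, -0.099, -0.001, 0.002]
contact_force: [-2.6, -9.3, 11.2]
opening: 0.006
```

Request:
carry_out:
  motion: [0,0,-0.05,0,0,0,0,0,0,0,0,0]

```text
clock: 12.35
tool_pos: [0.4885, 0.074, 0.179]
eef_rot: [0.995, -0.099, -0.001, 0.002]
contact_force: [-2.9, -7.9, 11.3]
opening: 0.012
```

Request:
carry_out:
  motion: [0,0,-0.05,0,0,0,0,0,0,0,0,0]

```text
clock: 12.6
tool_pos: [0.4885, 0.0741, 0.1795]
eef_rot: [0.995, -0.099, -0.0, 0.002]
contact_force: [-2.4, -7.7, 11.0]
opening: 0.009
```

The push holds at about 8.2 N with no slip. I'll let the plate rise the rest of the way while still pushing.

Request:
carry_out:
  motion: [0,0,-0.05,0,0,0,0,0,-0.05,0,0,0,0,0,0,0,0,0]

```text
clock: 12.98
tool_pos: [0.4885, 0.0742, 0.1805]
eef_rot: [0.995, -0.099, -0.0, 0.002]
contact_force: [-2.5, -7.3, 10.0]
opening: 0.005
```

Request:
carry_out:
  motion: [0,0,-0.05,0,0,0,0,0,-0.05,0,0,0,0,0,0,0,0,0]

```text
clock: 13.35
tool_pos: [0.4886, 0.0743, 0.1815]
eef_rot: [0.995, -0.098, -0.0, 0.002]
contact_force: [-1.7, -7.5, 11.1]
opening: 0.009
```

Request:
carry_out:
  motion: [0,0,-0.05,0,0,0,0,0,-0.05,0,0,0,0,0,0,0,0,0]

```text
clock: 13.72
tool_pos: [0.4892, 0.076, 0.1822]
eef_rot: [0.995, -0.098, 0.0, 0.001]
contact_force: [-0.7, -4.8, 5.6]
opening: 0.006
```

N is down to 5.6 and the tip is slipping on the resting plate, so the brake is on and holding. I'll back off and lift out.

Request:
carry_out:
  motion: [0,0,-0.3,0,0,0,0,0.3,-0.5,0,0,0,0,0,-1.5,0,0,0,0,0,-3,0,0,0,0,0,-4,0,0,0,-3,2,-4,0,0,0,-3,4,0,0,0,0,0,5,0,0,0,0]

```text
clock: 14.72
tool_pos: [0.4067, -0.021, 0.3154]
eef_rot: [0.996, -0.094, -0.0, -0.0]
contact_force: [1.5, -1.0, -0.6]
opening: 0.011
```

Request:
carry_out:
  motion: [0,5,0,0,0,0,0,5,0,0,0,0,0,5,0,0,0,0,0,5,0,0,0,0,0,0,0,0,0,0]

```text
clock: 15.35
tool_pos: [0.3691, -0.2215, 0.315]
eef_rot: [0.995, -0.1, 0.0, 0.001]
contact_force: [0.3, 0.1, -0.9]
opening: 0.004
```

```bash
python3 - <<'E'
from h import *
s=look(); s2=snapshot("side")
for k in (s,s2):
    P=world(k,np.ones(k["range_z"].shape,bool))
    L=np.c_[(P[:,:2]-O)@XS,(P[:,:2]-O)@YS,P[:,2]]*1000
    t=L[(abs(L[:,0]+65)<15)&(abs(L[:,1]-47)<17)]; print("plate z",np.median(t[:,2]),"far/near",np.median(t[t[:,0]>-62][:,2]),np.median(t[t[:,0]<-70][:,2]))
    c=L[(L[:,0]>-80)&(L[:,0]<16)&(L[:,2]>128)&(L[:,2]<138)&(abs(L[:,1]-47)<50)]
    print(np.histogram(c[:,1],np.arange(9,90,4)))
a=cv2.resize(s["frame"][130:260,150:310,::-1],(400,325),interpolation=cv2.INTER_CUBIC)
b=cv2.resize(s2["frame"][170:300,170:330,::-1],(400,325),interpolation=cv2.INTER_CUBIC)
cv2.imwrite("pics/f.png",cv2.hconcat([a,b]))
E
```

```text
jaw bar y [40.9 51.5 64.3] 251
rack [array([ 97. , 124.5]), array([144.7,  88.3]), np.float64(89.9)]
plate z 117.88073984666369 far/near 116.99946572034196 118.24485547391465
(array([ 0, 32, 25,  0,  1,  0,  1,  1,  0,  1,  0,  1,  1,  0,  0,  7, 51,
        1,  0,  0]), array([ 9, 13, 17, 21, 25, 29, 33, 37, 41, 45, 49, 53, 57, 61, 65, 69, 73,
       77, 81, 85, 89]))
plate z 105.24067859989624 far/near 7.085603644161735 106.73991031900373
(array([ 0, 11, 33,  4,  0,  1,  2,  2,  1,  0,  2,  0,  1,  0,  0,  1, 36,
       13,  0,  0]), array([ 9, 13, 17, 21, 25, 29, 33, 37, 41, 45, 49, 53, 57, 61, 65, 69, 73,
       77, 81, 85, 89]))
```

View pics/f.png

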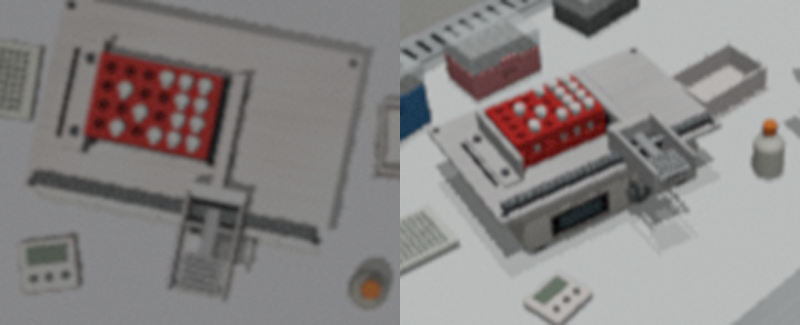

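The picture shows the rack snug between the fence (about 95,100) and the pad (about 220,115), the plate back up at 118 mm, and the other things undisturbed. The jaw has not moved since the push.

```bash
python3 -c "
from h import *
print(workorder.finish_job())"
```

```text
the job is handed in; nothing more can be done
None
```

The rack is clamped against the fence with the brake on, and the job is handed in after about 15.5 s on the robot's clock.

**What I did:** I pressed the thumb plate about 8 mm down with the shut gripper and kept it pressed. I slid the jaw about 47 mm until the rack squared up and met the fence. I then let the plate rise while still pushing with about 8 N, and lifted clear.

**Last checks:**
- **Jaw:** the jaw bar reads local y = 51.5 mm both under the push and after the arm left, so the brake holds.
- **Plate:** it is back at 118 mm, which is its rest height.
- **Rack and other things:** in the last picture the rack is square and snug between pad and fence, and the things it showed (microplate, timer, bottle, reservoir) looked undisturbed. The spare rack and tip box were not checked again.

**Uncertain or not as planned:**
- **Push by friction:** the push went through fingertip friction on the plate, because the tip stayed mid-slot and never touched a cheek. It did not slip until the brake was on.
- **Pad force:** I inferred it from the wrist reading at roughly 7 N, give or take 1 N. It was not measured directly.
- **Fence contact:** I took it from the force rising well above the rack's sliding friction.
- **Side camera:** its plate-height reading (105 mm) did not agree with the top camera. I discounted it because its far half read 7 mm, roughly bench level.

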